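# Rebuild the tiered herb caddy

### The job

The turned-wood herb caddy has been taken apart; put it together again on its flat round stand, one piece at a time from the bottom up: the wide pot in the stand, then the middle pot with its foot in the wide pot's mouth, then the narrow pot in the middle one's mouth, and last the knobbed lid. Set every piece gently upright and fully home, never letting it drop, and leave the mortar, the jar and the brush where they are.

Things in the scene. Friction and masses are not known exactly. Their poses are not given: they have to be found in the camera images.
- stand: The target: fixed flat round stand of mid-brown wood, darker than the pots, 88 mm across, 10 mm high, with a shallow round recess 74 mm across and 4 mm deep in its top (recess floor 6 mm above the table). Origin: centre of its underside, on the table; z up.
- pot_wide_mid (a point): Wide pot: plain straight-sided open round pot of pale wood with no flange at its foot, 62 mm across, 38 mm high, mouth 54 mm across (wall 4 mm, inside floor 5 mm up). The point is on its axis, half-way up (19 mm above its underside); z up. Loose, about 0.12 kg.
- pot_middle_mid (a point): Middle pot: loose open round pot of pale wood, 46 mm in total height. From the bottom: a foot 46 mm across and 7 mm high (it goes into the wide pot's mouth), a flange 60 mm across and 5 mm thick (it rests on the wide pot's rim), a straight body 46 mm across and 34 mm high (grasp here) with a mouth 38 mm across. It stands on its foot. The point is on its axis, half-way up (23 mm above its underside); z up. About 0.09 kg.
- pot_narrow_mid (a point): Narrow pot: the same form, smaller, also 46 mm in total height: foot 30 mm across and 7 mm high (goes into the middle pot's mouth), flange 44 mm across and 5 mm thick (rests on the middle pot's rim), body 32 mm across and 34 mm high (grasp here) with a mouth 25 mm across. The point is on its axis, half-way up (23 mm above its underside); z up. Loose, about 0.06 kg.
- lid_mid (a point): Lid: loose solid lid of pale wood, 40 mm in total height: foot 17 mm across and 7 mm high (goes into the narrow pot's mouth), flange 32 mm across and 5 mm thick (rests on the narrow pot's rim), straight upright knob 18 mm across and 28 mm high (grasp here). The point is on its axis, half-way up (20 mm above its underside); z up. About 0.03 kg.
- mortar_mid (a point): Bystander: loose pale stone mortar, 96 mm across at the rim, 55 mm high, a pestle leaning in it that sticks up to about 95 mm. The point is on its axis, 27 mm above the table.
- jar_mid (a point): Bystander: loose closed herb jar, 64 mm across, 75 mm high, metal cap. The point is on its axis, 37 mm above the table.
- brush: Bystander: loose brush with a wooden handle, 200 mm long, lying flat beyond the work, its length along its own x. Origin: under its middle, on the table.

How it is judged:
By the outcome, as a careful person would: the job done as asked, in the order asked, and still so for the second after the job is handed in, with the robot touching nothing.
It also fails if it takes over 120 s, if anything falls off the work surface, if the arm or the gripper's body presses on something with over 40 N, if the wrist force passes 120 N, or if a joint passes its speed limit or range.

### The arm

A 6-joint arm with a two-finger parallel gripper is mounted at the origin on the work surface. World frame = base frame: x ahead of the robot, y to its left, z up, the work surface at z = 0. Lengths are in m, angles in rad, forces in N, time in s.
With the tool pointing down it reaches from about 0.275 to 0.825 m from the base axis. Payload 4.9 kg.
Tool frame: the origin (TCP) lies midway between the tips of the shut fingers; the grasp point (between the pads) lies 19 mm behind it; z points along the fingers, y is the line along which they close (so a half turn about z gives the same grasp; the last joint's range is limited). The gripper opens to 85 mm and grips with 20 to 120 N. Pads are 22 mm wide; open, the fingers measure 114 mm over their backs; the gripper's body (76 mm by 85 mm) begins 54 mm behind the grasp point. The pads swing forward as they close: fully open they stand 13 mm farther back than shut.
Start: joints at [1.055, 0.326, -0.193, 1.052, 0, 1.437], TCP at [0.205, 0.51, 0.231] pointing down, gripper open.
Joint ranges: [-2.65, 2.65], [-0.97, 1.79], [-1.3, 1.35], [-1.93, 2.1], [-1.47, 1.37], [-3.14, 3.14]. Speed limits (rad/s): [2.57, 2.57, 3.14, 3.14, 3.14, 3.14].

### API

Orientations are given as a 3x3 rotation matrix whose columns are the frame's x, y, z axes.
In Python, from station import * gives the robot as it stands. The module is installed in compiled form; this text tells all that it offers. Calls block until the motion is done:
- move_pose(position, orientation): joint-space move of the TCP to a pose.
- servo_line(position, rate=0.15, orientation=None, f_stop=None): straight line of the TCP; orientation=None keeps the orientation; rate is the mean speed in m/s. With f_stop (N) it stops when the force on the tool has changed by that much, and returns True; else False.
- movej(angles): joint-space move.
- open_gripper() and grab(force=None): open the fingers fully, or close them until they stop; force is the grip in N (None keeps the last).
- pause(seconds).
- inverse_kinematics(position, orientation): joint angles nearest the present ones, or None.
- read_state(): the state.
- grab_frame(name): name is "scene" or "side" or "wrist"; returns the picture (400x640x3 uint8, blue, green, red); there is no depth.
- camera_info(name): a dict with "fx", "fy", "cx", "cy" (pixels), "rvec" (rotation vector, rad) and "tvec" (3), from world to camera coordinates, as OpenCV has them. Camera axes: x right, y down, z forward; pixel columns grow to the right and rows downward; lengths in m; the calibration is good to about 2 mm. The wrist camera is an equidistant fisheye: a pixel r from the principal point sees the ray r / f radians off the axis. A picture is of the moment at which its call begins: read the wrist's pose just before it. camera_info takes no time and is no camera call; for the wrist camera it gives the pose at the moment of the call.
A pose or a line that the arm cannot do raises IKError and nothing moves.
- close_job(): hands the job in; it is judged then, once.
The state is a dict: "time_s": time; "joint_positions": joint angles; "qvel": joint speeds; "tau": joint torques, N m; "ee_pos": TCP position; "tool_rot": TCP orientation; "force": force on the tool from outside, world axes, zero at the start; "wrist_torque": the same for the moment, N m; "opening": finger opening in m; "grasp_force": force on a finger pad.
Only numpy, scipy, OpenCV 4.12 (cv2) and the standard library are available. Lean on these libraries where they do the work, as an engineer would, in place of code of your own. Each camera call takes 0.05 s, during which the arm holds its last target. There are 200 camera calls.

## Working session

There is one attempt and no reset: what is moved stays moved. The work goes in short steps, each a Python script; the robot and the scene stay as the last script left them, time stands still between calls to the robot, and variables do not carry over. Pictures are saved under pics/ and viewed, at most 14 in all, crops included, and the job is handed in when it is done.

```bash
mkdir -p pics; python3 - <<'E'
from station import *
import cv2
for n in("scene","side","wrist"):
    print(n,camera_info(n)); cv2.imwrite(f"pics/{n}0.png",grab_frame(n))
s=read_state(); print(s["time_s"],s["ee_pos"],s["tool_rot"],s["opening"],s["force"])
E
```

```text
scene {'fx': 365.7050892198253, 'fy': 365.7050892198253, 'cx': 317.0636070959586, 'cy': 194.2160240343079, 'rvec': array([ 2.21756021,  0.62130232, -0.29257376]), 'tvec': array([-0.52794658, -0.15010767,  1.23380415])}
side {'fx': 395.8521078511823, 'fy': 395.8521078511823, 'cx': 326.48288228727296, 'cy': 201.1988533049428, 'rvec': array([ 0.82923932, -2.6333494 ,  1.02368778]), 'tvec': array([0.52990752, 0.30511836, 0.70934865])}
wrist {'fx': 309.70691628693146, 'fy': 309.70691628693146, 'cx': 317.37258347538, 'cy': 196.05440347529625, 'rvec': array([-2.3697996 , -1.60341422, -0.25749857]), 'tvec': array([-0.54781006, -0.04120761,  0.38122396])}
0.15 [0.20472109 0.51002235 0.23066809] [[-9.27977652e-01  3.72635295e-01 -6.43753363e-04]
 [ 3.72635816e-01  9.27976930e-01 -1.16915042e-03]
 [ 1.61721558e-04 -1.32483102e-03 -9.99999109e-01]] 0.0853506543889609 [ 0.51737446  0.42140852 -0.63027191]
```

View pics/scene0.png

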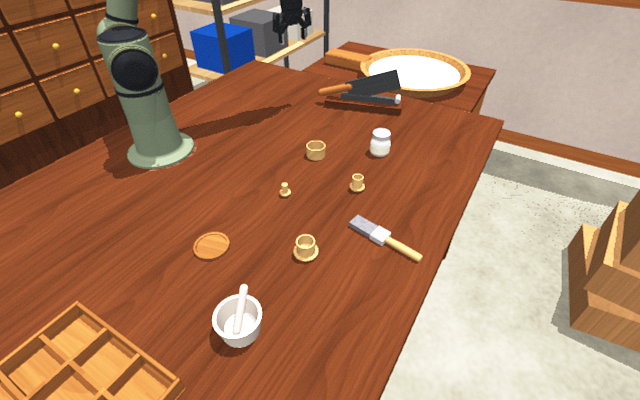

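View pics/side0.png

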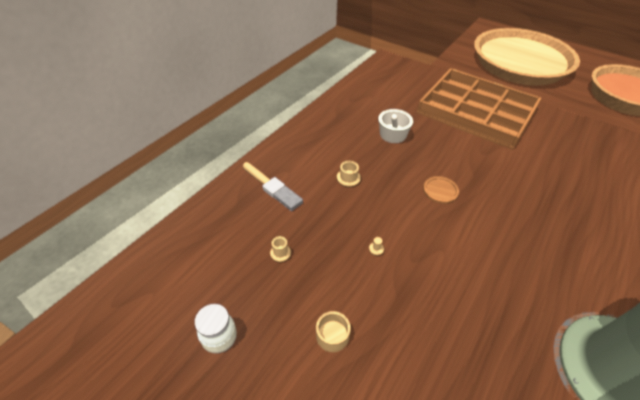

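View pics/wrist0.png

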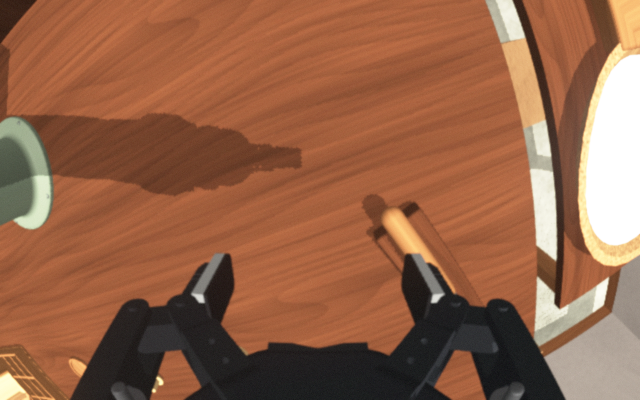

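The scene view shows the stand (211,245), wide pot (316,151), middle pot (306,248), narrow pot (358,183), lid (285,190), mortar (238,320) and jar (380,143). The side view shows the stand (441,189), wide pot (333,331), middle pot (348,174), narrow pot (280,249), lid (377,246) and jar (216,328). The wrist view only shows bare table. I'll triangulate these roughly.

```bash
cat > h.py <<'E'
from station import *
import cv2, numpy as np
from scipy.spatial.transform import Rotation as Rn
def ray(ci,p,fish=False):
    d=np.array([(p[0]-ci["cx"])/ci["fx"],(p[1]-ci["cy"])/ci["fy"]]); r=np.hypot(*d)
    v=np.array([*(d*(np.sin(r)/r if r>1e-9 else 1)),np.cos(r)]) if fish else np.array([*d,1.])
    R=Rn.from_rotvec(ci["rvec"]).as_matrix(); v=R.T@v
    return -R.T@ci["tvec"], v/np.linalg.norm(v)
def tri(rays):
    P=[np.eye(3)-np.outer(v,v) for _,v in rays]
    x=np.linalg.solve(sum(P),sum(p@c for p,(c,_) in zip(P,rays)))
    return x,[np.linalg.norm(p@(x-c)) for p,(c,_) in zip(P,rays)]
def onplane(rv,z): c,v=rv; return c+v*(z-c[2])/v[2]
def down(yaw): # tool y axis at angle yaw in the plane, z down
    y=np.array([np.cos(yaw),np.sin(yaw),0]); z=np.array([0,0,-1.]); return np.c_[np.cross(y,z),y,z]
E
python3 - <<'E'
from h import *
S={"stand":(211,245),"wide":(316,151),"middle":(306,249),"narrow":(358,183),"lid":(285,190),"mortar":(238,320),"jar":(380,143),"brushA":(352,220),"brushB":(418,258)}
D={"stand":(441,189),"wide":(333,331),"middle":(348,174),"narrow":(280,249),"lid":(377,246),"mortar":(396,126),"jar":(216,328),"brushA":(299,203),"brushB":(247,166)}
a,b=camera_info("scene"),camera_info("side")
for k in S:
    x,e=tri([ray(a,S[k]),ray(b,D[k])]); print(k,x.round(4),np.round(e,4))
w=camera_info("wrist"); R=Rn.from_rotvec(w["rvec"]).as_matrix(); s=read_state(); T=s["tool_rot"]
print("cam in tool",T.T@(-R.T@w["tvec"]-s["ee_pos"]),"axes in tool\n",(T.T@R.T).round(3))
p={k:tri([ray(a,S[k]),ray(b,D[k])])[0] for k in S}
E
```

```text
stand [ 0.4504 -0.2279  0.0062] [0.0007 0.0007]
wide [0.4647 0.2421 0.0159] [0.0018 0.0018]
middle [ 0.6645 -0.1259  0.0184] [0.0006 0.0006]
narrow [0.659  0.1577 0.0214] [0.0022 0.0022]
lid [0.4931 0.0276 0.0174] [0.0016 0.0016]
mortar [ 0.6533 -0.3588  0.0315] [0.0022 0.0022]
jar [0.6355 0.3652 0.0349] [0.0007 0.0007]
brushA [0.7105 0.0225 0.0128] [0.0018 0.0018]
brushB [ 0.9017 -0.0056  0.0088] [0.0008 0.0008]
cam in tool [ 0.08196874 -0.00081093 -0.14238064] axes in tool
 [[ 0.    -0.948 -0.317]
 [ 1.     0.001 -0.001]
 [ 0.001 -0.317  0.948]]
```

```bash
cat >> h.py <<'E'
import json
def rad_yaw(p): return np.arctan2(p[1],p[0])+np.pi/2
def above(p,z=0.17,off=(0,0),yaw=None):
    "TCP pose that puts the wrist camera straight above p (+off: radial, tangential)"
    R=down(rad_yaw(p) if yaw is None else yaw); q=np.array([p[0],p[1],0])-R[:,0]*(0.082+off[0])+R[:,1]*off[1]; q[2]=z
    return q,R
def snap(tag):
    ci=camera_info("wrist"); im=grab_frame("wrist"); cv2.imwrite(f"pics/{tag}.png",im)
    json.dump({k:np.asarray(v).tolist() for k,v in ci.items()},open(f"pics/{tag}.json","w"))
    return im,ci
def load(tag):
    ci=json.load(open(f"pics/{tag}.json")); return cv2.imread(f"pics/{tag}.png"),{k:np.array(v) for k,v in ci.items()}
def proj(ci,X): # fisheye, ideal
    c=Rn.from_rotvec(ci["rvec"]).as_matrix()@np.asarray(X)+ci["tvec"]; r=np.hypot(c[0],c[1]); t=np.arctan2(r,c[2])
    return np.array([ci["cx"]+ci["fx"]*t*c[0]/r,ci["cy"]+ci["fy"]*t*c[1]/r])
E
python3 - <<'E'
from h import *
P={"wide":(.4647,.2421),"narrow":(.659,.1577),"lid":(.4931,.0276),"middle":(.6645,-.1259),"stand":(.4504,-.2279)}
tiles=[]
for k,p in P.items():
    q,R=above(p); move_pose(q,R); a=snap(k+"_a")
    q,R=above(p,off=(0,0.09)); servo_line(q,rate=0.3); b=snap(k+"_b")
    for im,ci in (a,b):
        u,v=np.clip(proj(ci,[*p,0.03]).astype(int),[80,60],[560,340]); tiles.append(im[v-60:v+60,u-80:u+80])
t=[cv2.resize(x,None,fx=1,fy=1) for x in tiles]
cv2.imwrite("pics/tiles.png",cv2.resize(np.vstack([np.hstack(t[0::2]),np.hstack(t[1::2])]),None,fx=1,fy=1)) 
s=read_state(); print(s["time_s"],s["joint_positions"])
E
```

```text
9.0583 [-4.38607776e-01  4.52085164e-01 -1.65945403e-01  9.52894722e-01
 -4.28727296e-04  2.77624677e-02]
```

View pics/tiles.png

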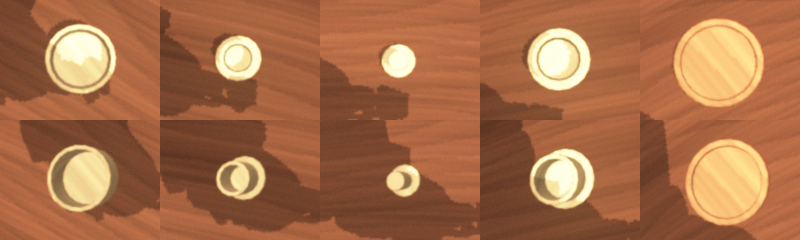

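The tiles show each piece as a clean circle from straight above (top row) and leaning left from the shifted place (bottom row). Next I segment by hue, fit the outlines, and triangulate axes and heights.

```bash
cat >> h.py <<'E'
def blob(im,ci,X,hmin,win=65):
    u,v=proj(ci,X).round().astype(int); u0,v0=max(u-win,0),max(v-win,0)
    hsv=cv2.cvtColor(im[v0:v+win,u0:u+win],cv2.COLOR_BGR2HSV)
    m=cv2.inRange(hsv,(hmin,30,60),(40,255,255))
    m=cv2.morphologyEx(m,cv2.MORPH_OPEN,np.ones((3,3)))
    cs,_=cv2.findContours(m,cv2.RETR_EXTERNAL,cv2.CHAIN_APPROX_NONE)
    c=max(cs,key=cv2.contourArea)[:,0,:].astype(float)+[u0,v0]
    return c
def axis_from(c,ci,z):
    "outline points on the plane z -> circle centre, radius, rms"
    Q=np.array([onplane(ray(ci,p,True),z)[:2] for p in cv2.convexHull(c.astype(np.float32))[:,0]])
    A=np.c_[2*Q,np.ones(len(Q))]; s=np.linalg.lstsq(A,(Q**2).sum(1),rcond=None)[0]; r=np.sqrt(s[2]+s[:2]@s[:2])
    return s[:2],r,np.std(np.linalg.norm(Q-s[:2],axis=1)-r)
E
python3 - <<'E'
from h import *
P={"wide":(.4647,.2421),"narrow":(.659,.1577),"lid":(.4931,.0276),"middle":(.6645,-.1259),"stand":(.4504,-.2279)}
H={"wide":.038,"narrow":.012,"lid":.012,"middle":.012,"stand":.01}; top={"wide":(.031,.038),"narrow":(.016,.046),"lid":(.009,.040),"middle":(.023,.046)}
for k,p in P.items():
    hm=13 if k=="stand" else 17
    ia,ca=load(k+"_a"); ib,cb=load(k+"_b"); A=blob(ia,ca,[*p,.02],hm); B=blob(ib,cb,[*p,.02],hm)
    xy,r,e=axis_from(A,ca,H[k]); print(k,"axis",xy.round(4),"r",r.round(4),"rms",e.round(4),"areas",cv2.contourArea(A.astype(np.float32)),cv2.contourArea(B.astype(np.float32)),end=" ")
    if k=="stand": 
        ce=[(cv2.fitEllipse(c.astype(np.float32))[0]) for c in (A,B)]
        print("tri",tri([ray(ca,ce[0],True),ray(cb,ce[1],True)])[0].round(4)); continue
    C=-Rn.from_rotvec(cb["rvec"]).as_matrix().T@cb["tvec"]; d=xy-C[:2]; d/=np.linalg.norm(d)
    # height of the rim's outermost point (away from camera B): rays vs axis + radius
    f=lambda z:max(np.dot(onplane(ray(cb,q,True),z)[:2]-xy,d) for q in B)-top[k][0]
    from scipy.optimize import brentq
    print("top height",round(brentq(f,-.05,.15),4))
E
```

```text
wide axis [0.4625 0.2409] r 0.0307 rms 0.0001 areas 3676.5 3242.5 top height 0.0347
narrow axis [0.6572 0.1552] r 0.0218 rms 0.0003 areas 1534.5 1533.5 top height 0.0437
lid axis [0.4927 0.022 ] r 0.0132 rms 0.0017 areas 256.5 721.0 top height 0.0271
middle axis [ 0.6618 -0.1284] r 0.0294 rms 0.0013 areas 2396.5 2757.5 top height 0.0425
stand axis [ 0.4508 -0.2304] r 0.0434 rms 0.0001 areas 6114.5 5470.5 tri [ 0.4509 -0.2304  0.0035]
```

```bash
cat >> h.py <<'E'
def pick(p,z,force=40,lift=0.13):
    R=down(rad_yaw(p)); open_gripper(); move_pose([*p,max(z+.07,.1)],R); servo_line([*p,z],rate=.1); grab(force); pause(.2)
    s=read_state(); print("grasp open",round(s["opening"],4),"F",np.round(s["grasp_force"],1),"ee",s["ee_pos"].round(4))
    servo_line([*p,z+.03],rate=.06); servo_line([*p,lift],rate=.2)
    s=read_state(); print("lifted open",round(s["opening"],4),"F",np.round(s["grasp_force"],1),"t",round(s["time_s"],1))
def lower(p,z,zhigh=.13,fs=3,yaw=None):
    "p, z: expected seated TCP; stops on contact"
    R=down(rad_yaw(p) if yaw is None else yaw); move_pose([*p,zhigh],R); servo_line([*p,z+.015],rate=.1); pause(.2)
    f0=read_state()["force"]; hit=servo_line([*p,z-.004],rate=.02,f_stop=fs); s=read_state()
    print("contact",hit,"ee",s["ee_pos"].round(4),"expected z",round(z,4),"dF",(s["force"]-f0).round(1))
def release(up=.15):
    open_gripper(); pause(.2); s=read_state(); q=s["ee_pos"].copy(); q[2]=up; servo_line(q,rate=.12); print("t",round(read_state()["time_s"],1))
E
sed -i 's/    m=cv2.morphologyEx/    m|=cv2.inRange(im[v0:v+win,u0:u+win],(0,165,0),(255,255,255))\n    m=cv2.morphologyEx/' h.py
python3 - <<'E'
from h import *
for k,p in {"narrow":(.659,.1577),"lid":(.4931,.0276),"middle":(.6645,-.1259)}.items():
    ia,ca=load(k+"_a"); print(k,axis_from(blob(ia,ca,[*p,.02],17),ca,.012))
pick((.4625,.2409),.004)
im,ci=snap("hold_wide")
E
```

```text
narrow (array([0.65727373, 0.15519371]), np.float64(0.0218047798678781), np.float64(0.0002519061470537718))
lid (array([0.49279364, 0.0255963 ]), np.float64(0.016140158037092678), np.float64(0.00018733565926556167))
middle (array([ 0.66236631, -0.12751626]), np.float64(0.030124944300351786), np.float64(0.00017142321144932767))
grasp open 0.0602 F 43.3 ee [0.463  0.2412 0.0049]
lifted open 0.0603 F 43.5 t 13.8
```

View pics/hold_wide.png

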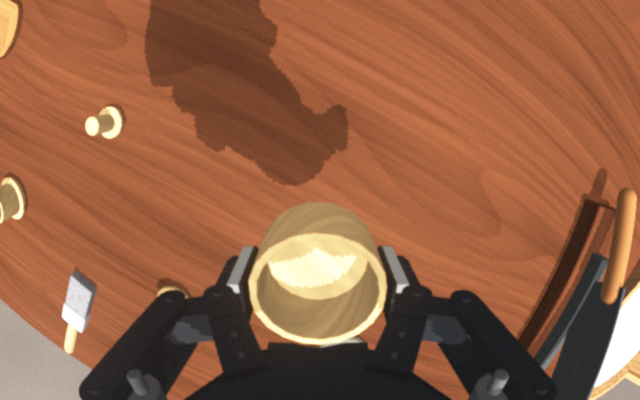

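The wide pot is gripped squarely, its rim centred near (318,290) between the pads. Next I place it in the stand.

```bash
python3 - <<'E'
from h import *
p=(.4508,-.2304)
lower(p,.0105); pause(.2); print(read_state()["force"].round(1)); release()
q,R=above(p); move_pose(q,R); im,ci=snap("stk1")
print("wide",axis_from(blob(im,ci,[*p,.044],17),ci,.044)); print("stand",axis_from(blob(im,ci,[*p,.01],13),ci,.01)); print(read_state()["time_s"])
u,v=proj(ci,[*p,.03]).astype(int); cv2.imwrite("pics/stk1c.png",cv2.resize(im[max(v-70,0):v+70,u-90:u+90],None,fx=3,fy=3))
E
```

```text
contact True ee [ 0.4507 -0.2303  0.011 ] expected z 0.0105 dF [ 0.5 -0.4  6. ]
[ 0.2 -0.2  5.1]
t 19.8
wide (array([ 0.45072072, -0.2302322 ]), np.float64(0.03810982783270908), np.float64(0.00018004311331469043))
stand (array([ 0.45073684, -0.23040051]), np.float64(0.04365137924656699), np.float64(0.00012981042618468951))
20.3
```

View pics/stk1c.png

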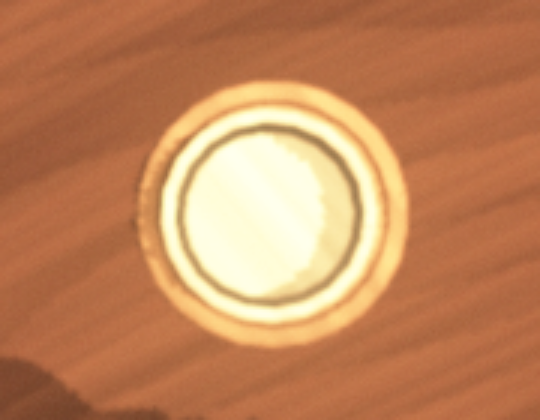

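The wide pot sits concentric in the stand recess: crop centre about (272,214) for both, and its contact height matches. Middle pot next.

```bash
python3 - <<'E'
from h import *
pick((.6624,-.1275),.011,lift=.15); z=.0119
im,ci=snap("hold_mid"); lower((.4507,-.2303),z+.037,zhigh=.15); im,ci=snap("seat_mid"); cv2.imwrite("pics/seat_midc.png",np.vstack([load("hold_mid")[0][180:400,120:520],im[180:400,120:520]]))
E
```

```text
grasp open 0.0442 F 41.9 ee [ 0.6629 -0.1276  0.0117]
lifted open 0.0446 F 41.3 t 24.4
contact True ee [ 0.4505 -0.2302  0.0486] expected z 0.0489 dF [-2.4  1.6  4.5]
```

View pics/seat_midc.png

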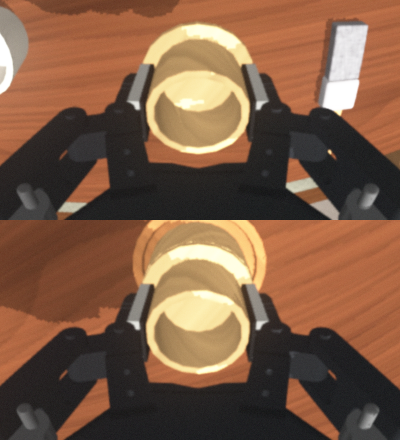

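Contact came at 48.6 mm against the 48.7 mm expected, so the middle pot is home. The crops show it still upright between the pads, mouth centre about (197,335). I release it and check from above and from the side.

```bash
python3 - <<'E'
from h import *
p=(.4507,-.2303)
release(.17); q,R=above(p,z=.2); move_pose(q,R); im,ci=snap("stk2")
u,v=proj(ci,[*p,.06]).astype(int); c=cv2.resize(im[max(v-65,0):v+65,u-80:u+80],None,fx=3,fy=3)
print(ci["cx"],"crop origin",u-80,max(v-65,0),"scale 3"); print("axis px at z .049,.083",proj(ci,[*p,.049]),proj(ci,[*p,.083]))
cv2.imwrite("pics/stk2c.png",c)
for n in("scene","side"): cv2.imwrite(f"pics/{n}2.png",grab_frame(n))
print("flange",axis_from(blob(im,ci,[*p,.049],19),ci,.049),read_state()["time_s"])
E
```

```text
t 29.2
317.37258347538 crop origin 238 31 scale 3
axis px at z .049,.083 [318.63994551  96.099813  ] [318.755344   96.0465355]
flange (array([ 0.45115013, -0.22947114]), np.float64(0.03744501217874069), np.float64(0.0014117554696788947)) 29.825
```

View pics/stk2c.png

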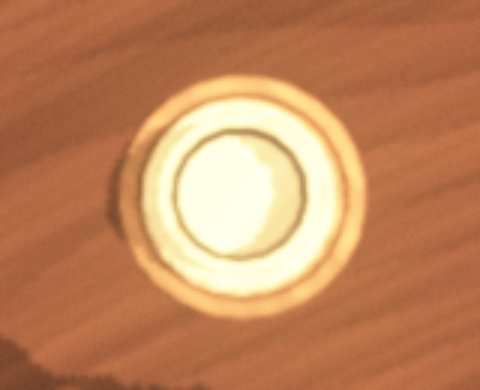

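The mouth ring of the middle pot is centred at (240,193) in the crop, against (242,195) predicted. It stands upright and concentric to within about 0.5 mm. Narrow pot next.

```bash
python3 - <<'E'
from h import *
pick((.6573,.1552),.013,force=30,lift=.18); z=.0137
im,ci=snap("hold_nar"); lower((.4503,-.2304),z+.076,zhigh=.18); im,ci=snap("seat_nar"); cv2.imwrite("pics/seat_narc.png",np.vstack([load("hold_nar")[0][180:400,120:520],im[180:400,120:520]]))
E
```

```text
grasp open 0.0306 F 30.0 ee [0.6576 0.1553 0.0134]
lifted open 0.0303 F 29.7 t 35.0
contact True ee [ 0.4501 -0.2303  0.0894] expected z 0.0897 dF [0.1 1.2 7. ]
```

View pics/seat_narc.png

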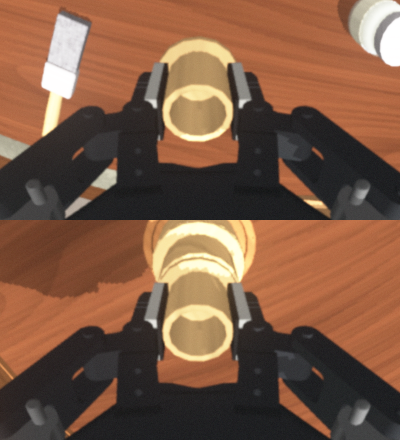

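Contact at 89.4 mm is exactly the expected seat (13.4 + 76). The narrow pot is upright in the pads, mouth about (197,332). I release it and look from above.

```bash
python3 - <<'E'
from h import *
p=(.4503,-.2304)
release(.21); q,R=above(p,z=.23); move_pose(q,R); im,ci=snap("stk3")
u,v=proj(ci,[*p,.1]).astype(int); c=cv2.resize(im[max(v-65,0):v+65,u-80:u+80],None,fx=4,fy=4)
print("crop axis px, z=.122",(proj(ci,[*p,.122])-[u-80,max(v-65,0)])*4, "px per mm",4*ci["fx"]/(0.23+.142-.122)/1000,read_state()["time_s"])
cv2.imwrite("pics/stk3c.png",c)
E
```

```text
t 40.4
crop axis px, z=.122 [323.16789041 263.78997445] px per mm 4.955310660590904 40.925
```

View pics/stk3c.png

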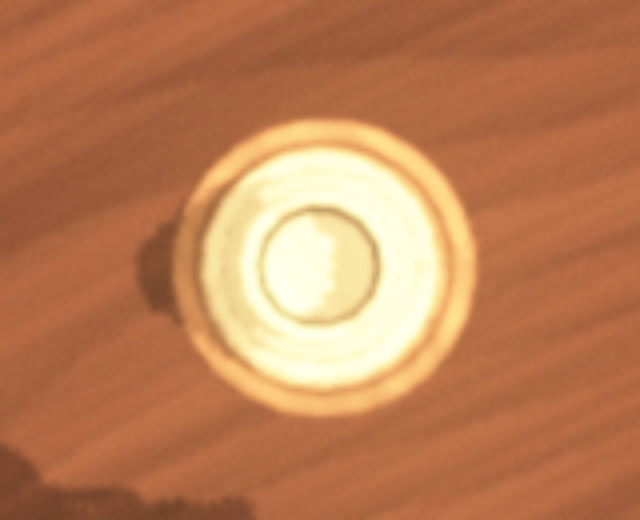

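The narrow pot's mouth is centred at (320,266) against (323,264) predicted: well seated, and I shift the target by 0.5 mm. Lid next.

```bash
python3 - <<'E'
from h import *
pick((.4928,.0256),.0145,force=25,lift=.22); z=.0150
im,ci=snap("hold_lid"); lower((.4504,-.2309),z+.115,zhigh=.22,fs=2.5); im,ci=snap("seat_lid"); cv2.imwrite("pics/seat_lidc.png",np.vstack([load("hold_lid")[0][180:400,120:520],im[180:400,120:520]]))
E
```

```text
grasp open 0.0174 F 25.4 ee [0.4929 0.0256 0.0147]
lifted open 0.0169 F 25.2 t 45.9
contact True ee [ 0.4503 -0.2308  0.1296] expected z 0.13 dF [-1.8  1.   6.2]
```

View pics/seat_lidc.png

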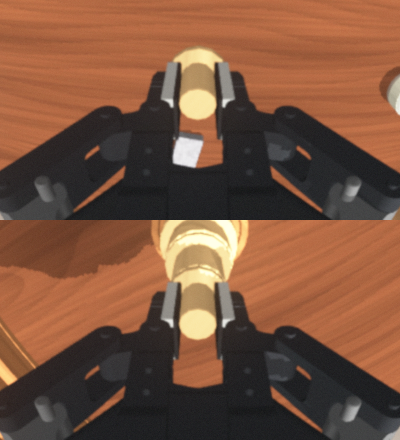

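The lid made contact at 129.6 mm (129.7 expected), its knob upright in the pads at (197,325). I release it, rise, and check the whole stack.

```bash
python3 - <<'E'
from h import *
p=(.4504,-.2309)
release(.25); R=down(rad_yaw(p)); move_pose([.5,.1,.28],R); pause(.3)
t=[]
for n,(u,v) in {"scene":(211,225),"side":(441,165)}.items():
    im=grab_frame(n); cv2.imwrite(f"pics/{n}F.png",im); t.append(cv2.resize(im[v-60:v+60,u-65:u+65],None,fx=3,fy=3,interpolation=cv2.INTER_CUBIC))
cv2.imwrite("pics/final.png",np.hstack(t)); s=read_state(); print(s["time_s"],s["force"].round(1))
a,b=camera_info("scene"),camera_info("side")
for z in(.01,.044,.083,.122,.155): print(z,*[((cv2.projectPoints(np.array([[*p,z]]),c["rvec"],c["tvec"],np.array([[c["fx"],0,c["cx"]],[0,c["fy"],c["cy"]],[0,0,1]]),None)[0].ravel()-o)*3).round(0)+sh for c,o,sh in((a,(146,165),(0,0)),(b,(376,105),(390,0)))])
for n in("scene","side"):
    d=cv2.absdiff(cv2.imread(f"pics/{n}0.png"),cv2.imread(f"pics/{n}F.png")).max(2)>60
    k,_,st,_=cv2.connectedComponentsWithStats(d.astype(np.uint8)); print(n,[x[:5].tolist() for x in st[1:] if x[4]>15])
E
```

```text
t 50.9
52.5167 [-0.4  0.5 -0.8]
0.01 [191. 239.] [587. 247.]
0.044 [182. 211.] [596. 218.]
0.083 [172. 177.] [608. 183.]
0.122 [161. 140.] [621. 146.]
0.155 [151. 108.] [632. 112.]
scene [[97, 0, 40, 34, 503], [146, 0, 48, 51, 1150], [276, 0, 34, 14, 184], [127, 4, 11, 22, 114], [266, 9, 59, 87, 2114], [273, 13, 5, 7, 23], [182, 28, 24, 34, 530], [280, 34, 5, 11, 30], [90, 49, 32, 42, 538], [113, 49, 42, 42, 862], [162, 53, 5, 5, 20], [226, 111, 21, 11, 31], [208, 119, 15, 10, 37], [229, 123, 9, 6, 18], [193, 132, 7, 6, 18], [182, 135, 14, 4, 24], [306, 140, 20, 16, 169], [111, 142, 9, 6, 17], [121, 143, 9, 8, 24], [313, 155, 11, 5, 29], [350, 173, 15, 18, 200], [279, 182, 12, 14, 118], [191, 195, 30, 48, 636], [293, 234, 26, 28, 490], [213, 236, 10, 16, 66], [194, 244, 11, 12, 48]]
side [[421, 0, 14, 9, 82], [360, 2, 53, 23, 664], [364, 29, 9, 6, 22], [357, 40, 9, 7, 23], [326, 47, 95, 139, 6151], [376, 50, 29, 6, 107], [366, 85, 37, 7, 141], [334, 126, 19, 6, 55], [439, 140, 22, 38, 459], [432, 170, 26, 16, 132], [270, 236, 20, 26, 291], [369, 237, 15, 18, 150], [316, 311, 35, 34, 755], [599, 317, 5, 6, 22], [598, 395, 12, 5, 41]]
```

View pics/final.png

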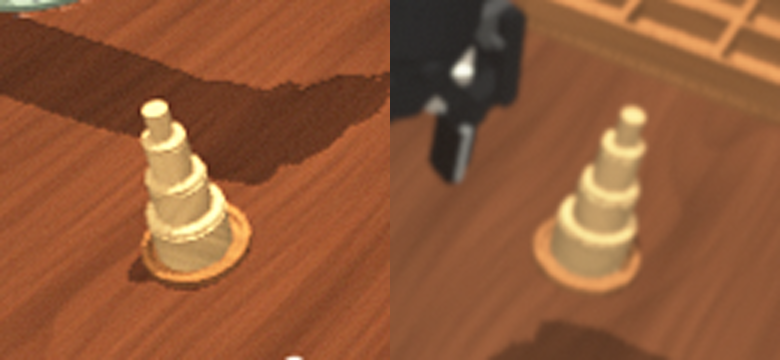

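Both views show the complete stack upright. The knob top is at (154,106) in the scene crop and (632,116) in the side crop, where the seated geometry predicts (151,108) and (632,112). The pictures show no change at the mortar, jar or brush in the scene view, so I hand the job in.

```bash
python3 -c "
from station import *
print(close_job())"
```

```text
the job is handed in; nothing more can be done
None
```

The herb caddy is back together on its stand in the order asked, every piece upright and fully home, with the mortar, jar and brush left where they were; handed in at about 53 s of the 120 s allowed.

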